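# Complete the two half arches with the carved teeth

### The arm

A 6-joint arm with a two-finger parallel gripper is mounted at the origin on a cart in front of the work surface, level with it; the furniture and walls round the work are solid. World frame = base frame: x ahead of the robot, y to its left, z up, the work surface at z = 0. Lengths are in mm, angles in rad, forces in N, time in s.
With the tool pointing down it reaches from about 350 to 975 mm from the base axis. Payload 7.1 kg.
Tool frame: the origin (TCP) lies between the finger pads; the fingertips stand 14 mm ahead of it and the grasp point (between the pads) lies 5 mm behind it; z points along the fingers, y is the line along which they close (so a half turn about z gives the same grasp; the last joint's range is limited). The gripper opens to 88 mm and grips with 3 to 60 N. Pads are 20 mm wide; open, the fingers measure 115 mm over their backs; the gripper's body (75 mm by 178 mm) begins 61 mm behind the grasp point.
Start: joints at [1.275, 0.423, 1.63, -0, 1.089, -0.019], TCP at [170.768, 601.202, 236.675] pointing down, gripper open.
Joint ranges: [-3, 3], [-0.9, 2.11], [0.09, 2.58], [-1.31, 4.45], [0.11, 2.69], [-2.54, 2.54]. Speed limits (rad/s): [2.39, 2.39, 3.01, 3.14, 3.14, 3.14].

### API

Orientations are given as a rotation vector (axis times angle).
In Python, from workcell import ctrl gives the robot as it stands. The module is installed in compiled form; this text tells all that it offers.
- The arm moves only by the tool servo_tool, never from a script. Its argument "plan" is a list of rows, each a list of 3 entries, a list of its own where there are three numbers: the closure, from 0 (fully open) to 1 (shut), then the shift along the world's x, y, z in mm, then the turn about the world's z in degrees. In form: [[hand, [x, y, z], yaw], ...]. A call has 1 to 10 rows; each row is the pose to reach, as a shift and turn from the pose commanded when the call began; what a row does not reach only later rows make up. A row lasts 1/12 s, in which the tool goes at most 41.7 mm and 7.16 degrees, less where a joint would pass 70% of its speed; a pose out of reach is approached as far as the arm can. A call with a gripper value outside its range is refused whole. The fingers move at their own pace and stop on an object; the grip force is fixed at half the most. Time passes only in rows, so rows that repeat a pose let the fingers close. It gives the time, the measured TCP pose, the force, the opening and the grip force at its end, in the units of the state.
- ctrl.get_obs(): the state, without advancing time (a new reading comes with each control period).
- ctrl.get_image(name): name is "scene" or "top" or "wrist"; returns the picture (400x640x3 uint8, blue, green, red); there is no depth.
- ctrl.camera_info(name): a dict with "fovy" (degrees; the focal length in pixels is half the picture's height over the tangent of half this angle, whatever the lens; pixels are square), "cx", "cy" (the principal point, pixels), "k1" (the pictures are not rectified: a ray, as slopes to the right and down, at radius r is drawn at 1 + k1 r^2 times it, then the intrinsics apply), "rvec" (rotation vector, rad) and "tvec" (3), from world to camera coordinates, as OpenCV has them; the wrist camera has in their place "T_tool_cam" (4x4, takes a point from camera to tool coordinates, whose origin is the TCP and whose axes are the flange's). Camera axes: x right, y down, z forward; pixel columns grow to the right and rows downward; lengths in mm; the calibration is good to about 2 mm. A picture is of the moment at which its call begins: read the wrist's pose just before it. camera_info takes no time and is no camera call.
- ctrl.close_job(): hands the job in; it is judged then, once.
The state is a dict: "t": time; "qpos": joint angles; "qvel": joint speeds; "joint_torque": joint torques, N m; "ee_pos": TCP position; "orientation": TCP orientation; "ft_force": force on the tool from outside, world axes, zero at the start; "moment": the same for the moment, N m; "width": finger opening in mm; "grasp_force": force on a finger pad.
Only numpy, scipy, OpenCV 4.12 (cv2) and the standard library are available. Lean on these libraries where they do the work, as an engineer would, in place of code of your own. Each camera call takes 0.05 s, during which the arm holds its last target. There are 200 camera calls.

### The job

Complete the tooth set-up: each half-arch stand must read, from its curved front end to its straight back end, incisor, canine, premolar, molar. On the blue stand put the incisor in the front well, ahead of the canine, and the premolar between the canine and the molar; on the grey stand put the canine between the incisor and the premolar, and the molar behind the premolar. Stand every tooth upright on the floor of its well, do not drop or topple the wax carvings, and leave everything else on the bench where it is.

Things in the scene. Friction and masses are not known exactly. Their poses are not given: they have to be found in the camera images.
- blue_half: blue half-arch stand, fixed, 180 x 100 mm: four square wells, 38 mm inside, walls 3, floor at z 4, rim at 11 mm. Origin on the bench under its middle. Well centres (x, y) mm, curved front first: incisor (61, 33); canine (27, -1); premolar (-20, -14); molar (-64, -14). Canine well turned +30, incisor +60 deg about z. Fixed in it: canine, molar; empty: incisor, premolar.
- grey_half: grey half-arch stand, fixed, 180 x 100 mm: four square wells, 38 mm inside, walls 3, floor at z 4, rim at 11 mm. Origin on the bench under its middle. Well centres (x, y) mm, curved front first: incisor (61, -33); canine (27, 1); premolar (-20, 14); molar (-64, 14). Canine well turned -30, incisor -60 deg about z. Fixed in it: incisor, premolar; empty: canine, molar.
- incisor: loose wax incisor: flat chisel edge on top; ivory tooth on a 24 x 24 x 9 mm square foot painted yellow; 52 mm tall, 22 g; above the foot about 18 x 20 mm; grip it from above at 28 to 38 mm over the foot's underside. Origin: centre of the foot's underside, z up.
- canine: loose wax canine: single pointed tip on top; ivory tooth on a 24 x 24 x 9 mm square foot painted green; 58 mm tall, 22 g; above the foot about 18 mm across; grip it from above at 28 to 38 mm over the foot's underside. Origin: centre of the foot's underside, z up.
- premolar: loose wax premolar: the smallest one, small rounded crown with two cusps; ivory tooth on a 22 x 23 x 8 mm square foot painted black; 46 mm tall, 22 g; above the foot about 19 x 16 mm; grip it from above at 28 to 38 mm over the foot's underside. Origin: centre of the foot's underside, z up.
- molar: loose wax molar: broad crown with four cusps; ivory tooth on a 24 x 24 x 9 mm square foot painted red; 48 mm tall, 22 g; above the foot about 22 x 24 mm, widest at the crown; grip it from above at 28 to 38 mm over the foot's underside. Origin: centre of the foot's underside, z up.
- pink_block: bystander: loose plain pink wax block, 22 x 46 x 23 mm, lying flat. Origin at the centre of its underside.
- glass_dish: bystander: loose round glass dish with wax shavings, 91 mm across, 14 mm high. Origin at the centre of its underside.
- spirit_lamp: bystander: loose glass spirit lamp with a cream-coloured cap, 72 mm across, 79 mm high. Origin at the centre of its underside. (Beyond it a fixed desk lamp's head hangs 0.53 m over the bench at about x 0.74, y 0.07 m: keep the arm clear of it.)
- tape_roll: bystander: loose roll of masking tape lying flat, 100 mm across, 19 mm high. Origin at the centre of its underside.

How it is judged (in metres and radians):
At the end, for the whole second after the job is handed in: Incisor and premolar stand in their wells of the blue half arch, canine and molar in theirs of the grey one: each foot down on the well's floor (height within 2.5 mm), within 12 mm of the well's centre along each axis of the stand, leaning less than 7 degrees and at rest (x of incisor in the frame of blue_half between 0.0495 and 0.0735 m and y of incisor in the frame of blue_half between 0.0211 and 0.0451 m and z of incisor in the frame of blue_half between 0.002 and 0.007 m and angle between each of incisor, premolar, canine, molar's own z axis and vertical below 0.12 rad and linear speed of each of incisor, premolar, canine, molar below 0.01 m/s and angular speed of each of incisor, premolar, canine, molar below 0.1 rad/s and x of premolar in the frame of blue_half between -0.032 and -0.008 m and y of premolar in the frame of blue_half between -0.026 and -0.002 m and z of premolar in the frame of blue_half between 0.002 and 0.007 m and x of canine in the frame of grey_half between 0.0151 and 0.0391 m and y of canine in the frame of grey_half between -0.0106 and 0.0134 m and z of canine in the frame of grey_half between 0.002 and 0.007 m and x of molar in the frame of grey_half between -0.076 and -0.052 m and y of molar in the frame of grey_half between 0.002 and 0.026 m and z of molar in the frame of grey_half between 0.002 and 0.007 m); the robot touches nothing.
It fails at once if a loose tooth is knocked over (leans more than about 57 degrees) (angle between any of incisor, canine, premolar, molar's own z axis and vertical above 1 rad).
It fails at once if a loose tooth is dropped (falls free of the fingers from more than about 2 cm) ((contact force between the fingers and incisor below 0.01 N and linear speed of incisor above 0.65 m/s) or (contact force between the fingers and canine below 0.01 N and linear speed of canine above 0.65 m/s) or (contact force between the fingers and premolar below 0.01 N and linear speed of premolar above 0.65 m/s) or (contact force between the fingers and molar below 0.01 N and linear speed of molar above 0.65 m/s)).
It fails at once if a bystander (pink block, glass dish, spirit lamp, tape roll) is moved more than 25 mm (distance of any of pink_block, glass_dish, spirit_lamp, tape_roll from where it was at the start of the episode above 0.025 m).
It also fails if it takes over 109 s, if anything falls off the work surface, if the arm or the gripper's body presses on something with over 40 N, if the wrist force passes 120 N, or if a joint passes its speed limit or range.

## Working session

There is one attempt and no reset: what is moved stays moved. The work goes in short steps, Python scripts to look and compute and a tool call to move; the robot and the scene stay as the last step left them, time stands still between calls to the robot, and variables do not carry over. Pictures are saved under pics/ and viewed, at most 14 in all, crops included, and the job is handed in when it is done.

Besides the shell and the picture viewer there is one more tool, called by a JSON object that holds its "fn" and its "kwargs". servo_tool: Moves the arm, as the interface text tells. Its arguments: {"type":"object","properties":{"plan":{"type":"array"}},"required":["plan"]}

```bash
mkdir -p pics
cat > h.py <<'E'
import numpy as np, cv2
from workcell import ctrl
def snap(n,f):
    im=ctrl.get_image(n); cv2.imwrite('pics/'+f,im); return im
def ray(n,u,v,obs=None):
    c=ctrl.camera_info(n); f=200/np.tan(np.radians(c['fovy'])/2)
    d=np.array([(u-c['cx'])/f,(v-c['cy'])/f]); s=d.copy()
    for _ in range(30): s=d/(1+c['k1']*(s@s))
    d=np.r_[s,1]
    if 'rvec' in c:
        R=cv2.Rodrigues(np.array(c['rvec'],float))[0]; return -R.T@np.array(c['tvec'],float).ravel(), R.T@d
    T=np.array(c['T_tool_cam']); o=obs or ctrl.get_obs()
    R=cv2.Rodrigues(np.array(o['orientation'],float))[0]; p=np.array(o['ee_pos'])
    return p+R@T[:3,3], R@T[:3,:3]@d
def pt(n,u,v,z=0,obs=None):
    o,d=ray(n,u,v,obs); return np.round((o+d*(z-o[2])/d[2]),1)
E
python3 - <<'E'
from h import *
print(ctrl.get_obs())
for n in ('top','scene','wrist'): snap(n,n+'0.png'); print(ctrl.camera_info(n))
E
```

```text
{'t': 0.0, 'qpos': array([ 1.27495493e+00,  4.23784423e-01,  1.63066968e+00, -3.94065317e-05,
        1.08858868e+00, -1.90040768e-02]), 'qvel': array([-0.00011116,  0.00090194,  0.00024233, -0.00066443, -0.00190754,
       -0.00083434]), 'joint_torque': array([ 1.05938001e-03, -5.44605732e+01, -2.73679286e+01,  6.45125401e-02,
        2.25937483e-02, -6.14262603e-05]), 'ee_pos': array([170.65813372, 600.71023085, 235.9448835 ]), 'orientation': array([-4.33412561e-01, -3.11135678e+00,  2.25815850e-03]), 'ft_force': array([-0.29256779, -0.06785463,  0.56486148]), 'moment': array([-0.02521758, -0.01896065,  0.01038785]), 'grasp_force': 0.0, 'width': 87.97653769843063}
{'fovy': 50.02706893665628, 'cx': 318.66921441979565, 'cy': 205.27141305942993, 'k1': -0.11180059310392143, 'rvec': array([ 2.18042178, -2.20147814,  0.07391181]), 'tvec': array([ -40.73746465,  526.17382663, 1495.09989745])}
{'fovy': 57.46470955333941, 'cx': 313.0851129638831, 'cy': 200.75140580383245, 'k1': -0.02948101043098889, 'rvec': array([ 2.20843669, -0.80315715,  0.32815179]), 'tvec': array([-443.79161544,  228.89242856,  983.73029927])}
{'fovy': 58.50343610171466, 'cx': 319.2178501216532, 'cy': 199.71037701338744, 'k1': -0.028486617596826493, 'T_tool_cam': array([[-5.42316313e-04, -9.52292692e-01, -3.05185739e-01,
         8.43591379e+01],
       [ 9.99999773e-01, -6.38760456e-04,  2.16165817e-04,
         4.47517698e-01],
       [-4.00793710e-04, -3.05185552e-01,  9.52292822e-01,
        -1.48167393e+02],
       [ 0.00000000e+00,  0.00000000e+00,  0.00000000e+00,
         1.00000000e+00]])}
```

View pics/top0.png

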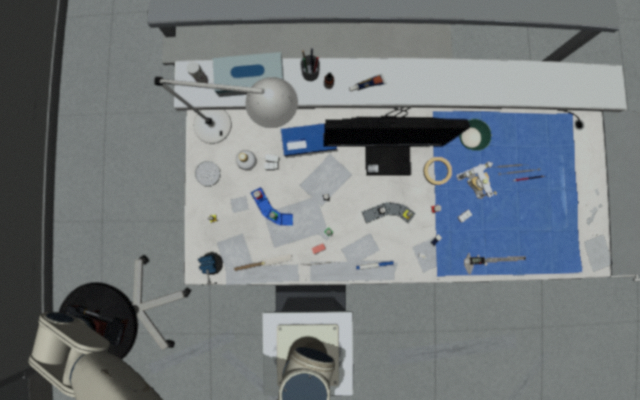

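View pics/scene0.png

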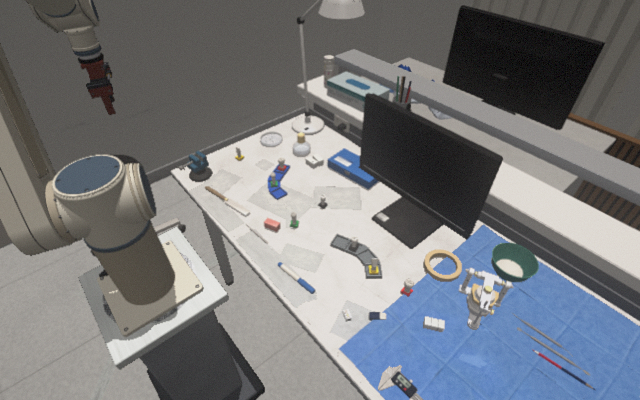

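Run:
```python
from h import *
t=cv2.imread('pics/top0.png')
cv2.imwrite('pics/c1.png',cv2.resize(t[150:250,195:345],None,fx=5.3,fy=5.3,interpolation=cv2.INTER_CUBIC))
cv2.imwrite('pics/c2.png',cv2.resize(t[150:250,320:470],None,fx=5.3,fy=5.3,interpolation=cv2.INTER_CUBIC))
```

```text
(no output)
```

View pics/c1.png

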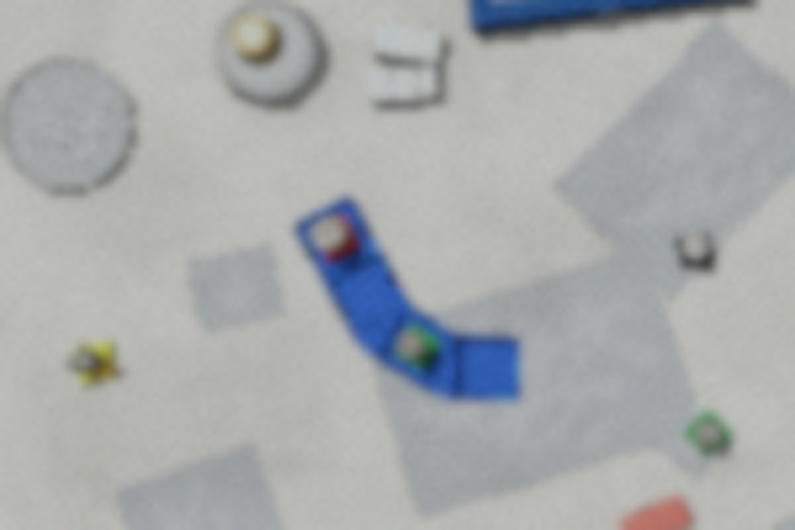

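View pics/c2.png

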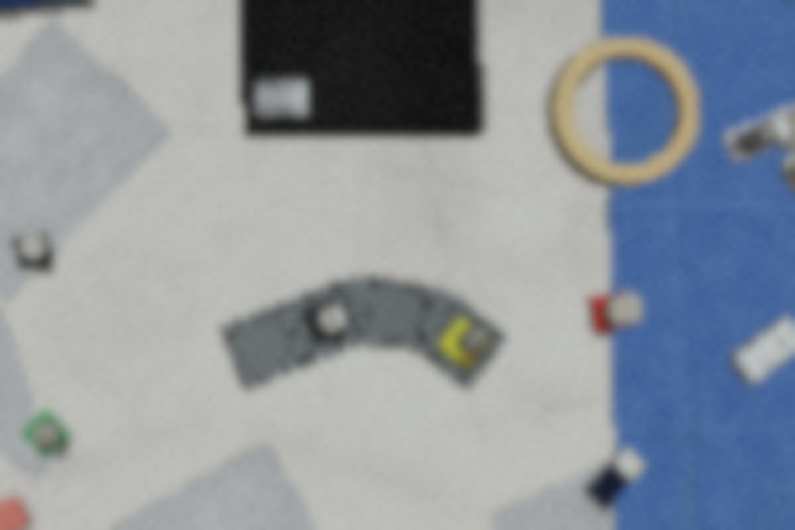

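Run:
```python
from h import *
def p(o,x,y,z): return pt('top',o+(x+.5)/5.3-.5,150+(y+.5)/5.3-.5,z)
print(ray('top',319,205)[0])
for n,a in dict(inc=(195,98,362,9),can=(195,709,434,9),pre=(195,697,255,9),pretop=(195,695,246,46),mol=(320,605,314,9),moltop=(320,626,308,48),cantop=(195,710,433,58),inctop=(195,85,362,52),bW1=(195,488,369,4),bcan=(195,415,345,25),bpre=(195,373,300,4),bmoltop=(195,331,235,48),bc1=(195,350,197,11),bc2=(195,297,230,11),
 gmol=(320,271,351,4),gcan=(320,390,312,4),gpretop=(320,331,318,46),ginctop=(320,476,340,52),gc1=(320,222,326,11),gc2=(320,246,387,11),gi1=(320,504,338,11),gi2=(320,469,386,11),lamp=(195,270,55,40),dish=(195,70,125,10),pink=(195,655,530,20),tape=(320,625,110,19),stripes=(320,615,480,10)).items(): print(n,p(*a))
```

```text
[ 429.74175625  -39.4724375  1525.64939938]
inc [484.8 330.5   9. ]
can [433.1 -79.2   9. ]
pre [552.9 -72.5   9. ]
pretop [555.8 -70.4  46. ]
mol [ 509.6 -457.2    9. ]
moltop [ 511.3 -460.7   48. ]
cantop [433.7 -78.6  58. ]
inctop [483.3 328.6  52. ]
bW1 [478.   68.3   4. ]
bcan [493.7 115.1  25. ]
bpre [525.1 145.4   4. ]
bmoltop [565.2 167.6  48. ]
bc1 [594. 160.  11.]
bc2 [572.2 195.7  11. ]
gmol [ 487.2 -230.8    4. ]
gcan [ 512.6 -311.7    4. ]
gpretop [ 506.8 -265.3   46. ]
ginctop [ 491.2 -359.4   52. ]
gc1 [ 504.  -197.3   11. ]
gc2 [ 463.  -212.7   11. ]
gi1 [ 494.  -387.3   11. ]
gi2 [ 462.1 -362.9   11. ]
lamp [686.1 209.5  40. ]
dish [645.3 350.7  10. ]
pink [370.1 -42.6  20. ]
tape [ 646.8 -472.3   19. ]
stripes [ 397.7 -461.1   10. ]
```

View pics/wrist0.png

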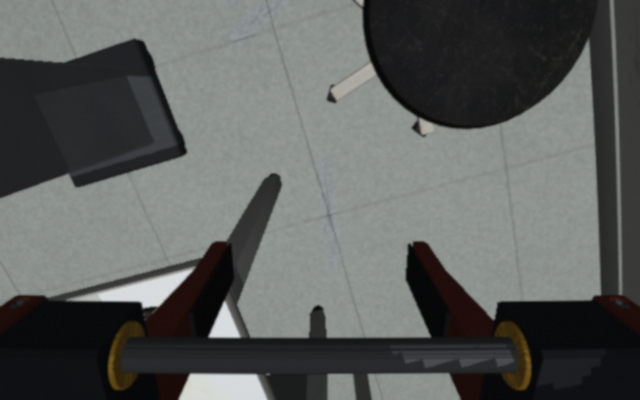

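{"fn": "servo_tool", "kwargs": {"plan": [[0, [30, -26, -5], 0], [0, [65, -56, -11], 0], [0, [100, -86, -17], 0], [0, [135, -116, -24], 0], [0, [170, -146, -30], 0], [0, [205, -176, -36], 0], [0, [240, -206, -42], 0], [0, [275, -236, -49], 0], [0, [300, -258, -54], 0], [0, [314, -271, -57], 0]]}}

```text
t: 0.98
ee_pos: [483.3, 331.0, 179.9]
orientation: [-0.433, -3.112, -0.0]
ft_force: [0.0, 0.2, 0.1]
width: 87.8
grasp_force: 0.0
```

```bash
cat >> h.py <<'E'
def fit(L,W):
    L=np.array(L,float);W=np.array(W,float);a=L-L.mean(0);b=W-W.mean(0)
    t=np.arctan2((a[:,0]*b[:,1]-a[:,1]*b[:,0]).sum(),(a*b).sum()); R=np.array([[np.cos(t),-np.sin(t)],[np.sin(t),np.cos(t)]])
    o=W.mean(0)-R@L.mean(0); print('yaw',np.degrees(t),'o',o,'res',np.round(W-(L@R.T+o),1).tolist()); return t,o,L@R.T+o
BL=[(61,33),(27,-1),(-20,-14),(-64,-14)]; GL=[(61,-33),(27,1),(-20,14),(-64,14)]
E
python3 - <<'E'
from h import *
print(fit(BL,[(478,68.3),(493.7,115.1),(525.1,145.4),(565.2,167.6)])[2])
print(fit(GL,[(491.2,-359.4),(512.6,-311.7),(506.8,-265.3),(487.2,-230.8)])[2])
o=ctrl.get_obs(); print(o['ee_pos'],o['orientation'])
im=snap('wrist','w1.png'); np.save('w1.npy',o,allow_pickle=True)
E
```

```text
yaw -151.84304786263337 o [515.90976976 125.45354673] res [[0.3, 0.7], [2.1, 1.5], [-1.8, -1.8], [-0.5, -0.4]]
[[477.7009369   67.57362714]
 [491.6331087  113.59421589]
 [526.93649584 147.23453183]
 [565.72945855 167.99762515]]
yaw -67.14552548605968 o [ 499.98310242 -290.49011382] res [[-2.1, 0.1], [1.2, 3.3], [1.7, 1.3], [-0.8, -4.7]]
[[ 493.26569526 -359.51819825]
 [ 511.39117752 -314.98206806]
 [ 505.116185   -266.62274146]
 [ 488.02694222 -226.07699223]]
[483.33014063 331.04495055 179.90229386] [-4.33433523e-01 -3.11153545e+00 -7.35678009e-05]
```

View pics/w1.png

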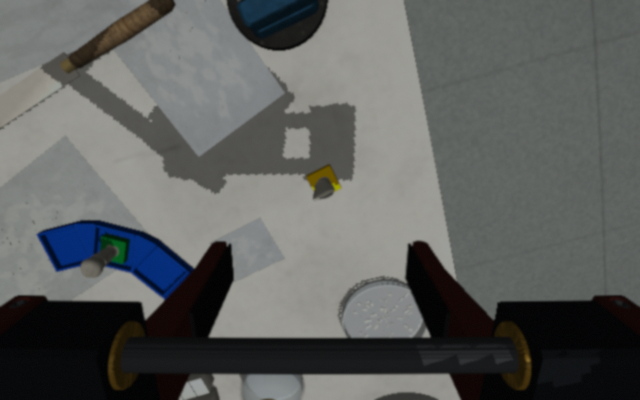

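Run:
```python
from h import *
t=cv2.imread('pics/w1.png')
c=np.zeros((600,720,3),np.uint8)
a=cv2.resize(t[215:300,30:210],None,fx=4,fy=4,interpolation=cv2.INTER_CUBIC)
b=cv2.resize(t[160:202,295:351],None,fx=6,fy=6,interpolation=cv2.INTER_CUBIC)[:250]
c[:340]=a; c[345:345+len(b),:336]=b
cv2.imwrite('pics/c3.png',c)
```

```text
(no output)
```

View pics/c3.png

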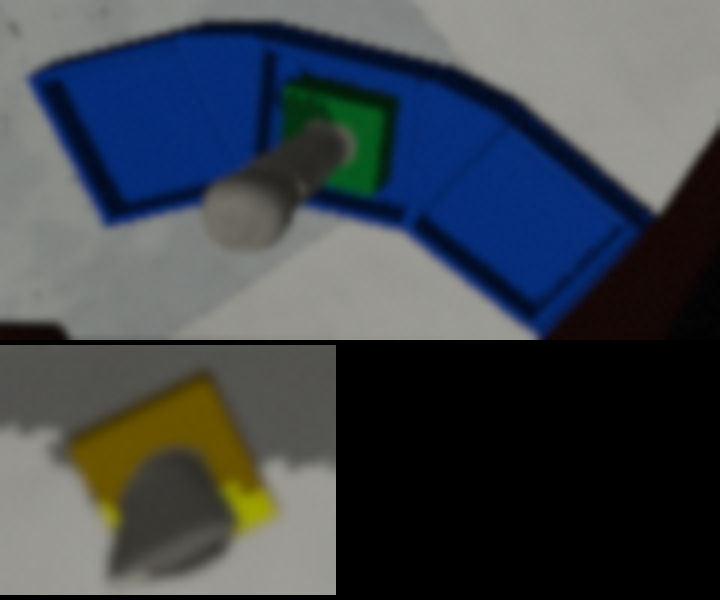

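Run:
```python
from h import *
o=np.load('w1.npy',allow_pickle=True).item()
q=lambda x,y,z:pt('wrist',295+(x+.5)/6-.5,160+(y+.5)/6-.5,z,o)[:2]
s=lambda x,y,z:pt('wrist',30+(x+.5)/4-.5,215+(y+.5)/4-.5,z,o)[:2]
L,T,R=q(70,95,9),q(208,28,9),q(280,168,9)
print(L,T,R,(L+R)/2,[np.linalg.norm(L-T),np.linalg.norm(T-R)],[np.degrees(np.arctan2(*(v[::-1])))for v in(T-L,R-T)])
c1,c2=s(33,75,11),s(105,225,11)
k=[s(285,85,13),s(398,100,13),s(380,192,13)]
print(c1,c2,np.linalg.norm(c1-c2),k)
kc=(k[0]+k[2])/2
r=fit([(91,41),(53,63),(27,-1)],[c1,c2,kc]); 
r=fit([(91,41),(53,63),(27,-1)]+BL,[c1,c2,kc]+[(478,68.3),(493.7,115.1),(525.1,145.4),(565.2,167.6)]); print(r[2])
```

```text
[474.9 321.6] [470.6 344.7] [494.9 349.6] [484.9 335.6] [np.float64(23.49680829389383), np.float64(24.78911051248104)] [np.float64(100.54475887500668), np.float64(11.400590277339642)]
[457.9  52.2] [499.8  49.2] 42.00726127706974 [array([476.9, 113.6]), array([488. , 138.7]), array([509.6, 123.5])]
yaw -152.1790567297764 o [518.03768673 130.28389215] res [[1.2, 0.6], [-0.8, -0.6], [-0.4, -0.0]]
yaw -152.23224799793343 o [516.84964186 127.50839403] res [[2.5, 3.4], [0.5, 2.1], [0.8, 2.7], [-0.2, -1.6], [1.2, -0.7], [-2.9, -3.8], [-1.8, -2.1]]
[[455.43033501  48.83394617]
 [499.30393295  47.07116323]
 [492.49298317 115.81424261]
 [478.24852545  69.88935367]
 [492.49298317 115.81424261]
 [528.0240668  149.21397458]
 [566.95717346 169.71307714]]
```

{"fn": "servo_tool", "kwargs": {"plan": [[0, [1, 3, -25], 7], [0, [1.5, 4.5, -55], 14], [0, [1.5, 4.5, -75], 21], [0, [1.5, 4.5, -80], 26.4], [0, [1.5, 4.5, -80], 26.4]]}}

```text
t: 1.45
ee_pos: [482.1, 336.3, 97.9]
orientation: [0.293, -3.124, 0.003]
ft_force: [0.0, 0.3, 0.4]
width: 87.7
grasp_force: 0.0
```

Run:
```python
from h import *
o=ctrl.get_obs(); print(o['ee_pos'],o['orientation'])
im=snap('wrist','w2.png'); np.save('w2.npy',o,allow_pickle=True)
cv2.imwrite('pics/c4.png',cv2.resize(im[130:330,200:440],None,fx=3,fy=3,interpolation=cv2.INTER_CUBIC))
```

```text
[482.11283575 336.26419864  97.91497738] [ 0.29307283 -3.123959    0.00331258]
```

View pics/c4.png

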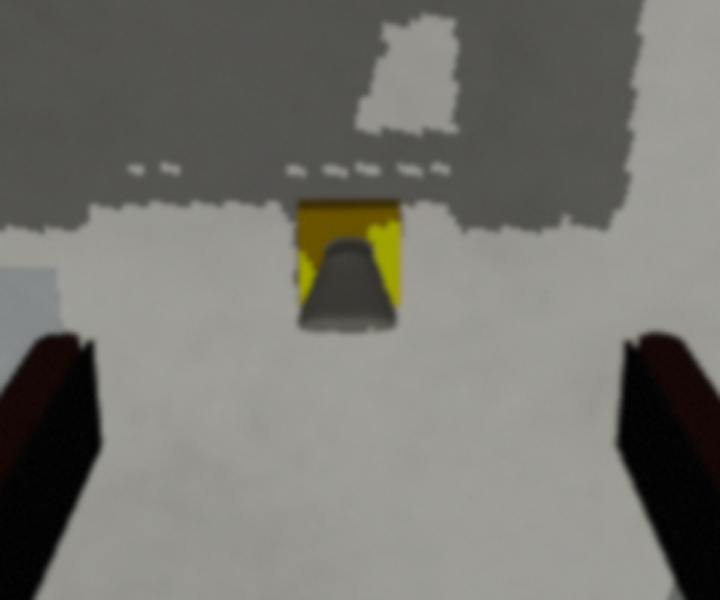

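Run:
```python
from h import *
o=np.load('w2.npy',allow_pickle=True).item()
q=lambda x,y,z:pt('wrist',200+(x+.5)/3-.5,130+(y+.5)/3-.5,z,o)[:2]
a,b=q(298,203,9),q(402,203,9);print(a,b,np.linalg.norm(a-b),np.degrees(np.arctan2(*(b-a)[::-1])))
d=(b-a)/np.linalg.norm(b-a); n=np.array([d[1],-d[0]]); print((a+b)/2+12*n)
print('tip',q(300,320,52),q(397,320,52))
```

```text
[474.6 320.8] [470.1 344.5] 24.12343259156954 100.75096699318806
[484.13936699 334.8884874 ]
tip [484.8 325.3] [481.2 344.1]
```

{"fn": "servo_tool", "kwargs": {"plan": [[0, [0, 0, 0], 0], [0, [0, 0, 0], 0]]}}

```text
t: 1.67
ee_pos: [484.0, 337.7, 101.1]
orientation: [-0.285, 3.127, 0.001]
ft_force: [0.4, 0.1, 0.4]
width: 87.4
grasp_force: 0.0
```

{"fn": "servo_tool", "kwargs": {"plan": [[0, [0, -1, -15], 0], [0, [0, -2, -35], 0], [0, [0, -3, -55], 0], [0, [0, -3, -68], 0], [0, [0, -3, -73], 0], [0, [0, -3, -73], 0], [0, [0, -3, -73], 0], [0, [0, -3, -73], 0]]}}

```text
t: 2.33
ee_pos: [484.2, 334.7, 28.3]
orientation: [-0.288, 3.127, 0.001]
ft_force: [0.4, 1.0, 0.3]
width: 87.7
grasp_force: 0.0
```

{"fn": "servo_tool", "kwargs": {"plan": [[1, [0, 0, 0], 0], [1, [0, 0, 0], 0], [1, [0, 0, 0], 0], [1, [0, 0, 0], 0], [1, [0, 0, 0], 0], [1, [0, 0, 0], 0], [1, [0, 0, 0], 0], [1, [0, 0, 0], 0], [1, [0, 0, 0], 0], [1, [0, 0, 0], 0]]}}

```text
t: 3.17
ee_pos: [483.5, 334.1, 27.2]
orientation: [0.289, -3.128, 0.0]
ft_force: [0.3, -0.1, 1.2]
width: 24.7
grasp_force: 0.0
```

{"fn": "servo_tool", "kwargs": {"plan": [[1, [0, 0, 0], 0], [1, [0, 0, 0], 0], [1, [0, 0, 0], 0], [1, [0, 0, 0], 0]]}}

```text
t: 3.5
ee_pos: [483.5, 334.1, 27.2]
orientation: [0.288, -3.128, 0.0]
ft_force: [0.0, 0.7, -0.1]
width: 18.0
grasp_force: 30.0
```

{"fn": "servo_tool", "kwargs": {"plan": [[1, [0, 0, 15], 0], [1, [0, 0, 40], 0], [1, [0, 0, 70], 0], [1, [0, -10, 85], -5], [1, [0, -35, 90], -12], [1, [0, -65, 90], -19], [1, [0, -95, 90], -26], [1, [0, -125, 90], -33], [1, [0, -155, 90], -40], [1, [0, -185, 90], -47]]}}

```text
t: 4.33
ee_pos: [483.3, 147.8, 117.4]
orientation: [0.991, 2.981, 0.0]
ft_force: [0.3, 0.1, -0.2]
width: 17.9
grasp_force: 30.0
```

{"fn": "servo_tool", "kwargs": {"plan": [[1, [-1, -25, 0], -7], [1, [-2, -50, 0], -14], [1, [-4, -65, 0], -21], [1, [-4, -75, 0], -28], [1, [-4, -78, 0], -35], [1, [-4, -78, 0], -42], [1, [-4, -78, 0], -49], [1, [-4, -78, 0], -55.7], [1, [-4, -78, 0], -55.7], [1, [-4, -78, 0], -55.7]]}}

```text
t: 5.17
ee_pos: [479.5, 71.1, 117.3]
orientation: [2.259, 2.183, 0.0]
ft_force: [-0.6, 0.3, -1.0]
width: 18.5
grasp_force: 30.0
```

Run:
```python
from h import *
o=ctrl.get_obs(); print(o['ee_pos'],o['orientation'],o['width'],o['grasp_force'])
im=snap('wrist','w3.png'); np.save('w3.npy',o,allow_pickle=True)
```

```text
[479.51098204  71.12148796 117.2609025 ] [2.25903903e+00 2.18318198e+00 2.29358486e-05] 18.506906934777906 30.000426092598218
```

View pics/w3.png

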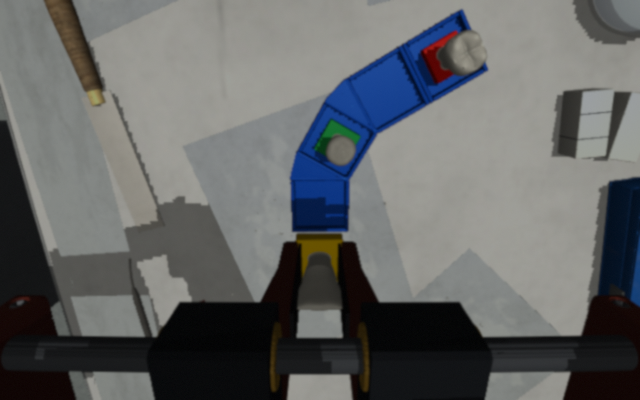

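Run:
```python
from h import *
o=np.load('w3.npy',allow_pickle=True).item()
q=lambda x,y,z:pt('wrist',x,y,z,o)[:2]
W=[q(293,231,11),q(349,231,11),q(463,10,11),q(488,69,11)]; print(W)
t,oo,_=fit([(91,41),(53,63),(-86,-36),(-86,8)],W)
R=np.array([[np.cos(t),-np.sin(t)],[np.sin(t),np.cos(t)]]); print(np.array(BL)@R.T+oo)
print('foot',q(299,236,117-27),q(341,236,90))
```

```text
[array([458.7,  49.9]), array([501.8,  48.4]), array([577.1, 200. ]), array([597. , 163.3])]
yaw -151.5528874110743 o [518.44459993 128.771455  ] res [[0.7, 0.5], [-0.1, 0.3], [0.2, -1.4], [-0.9, 0.6]]
[[480.52937447  70.69877917]
 [494.22830861 116.78933356]
 [529.36088062 150.60800271]
 [568.04819672 171.5672864 ]]
foot [469.2  79.9] [491.6  79.1]
```

{"fn": "servo_tool", "kwargs": {"plan": [[1, [0.5, 1, -20], 0], [1, [0.5, 1, -45], 0], [1, [0.5, 1, -65], 0], [1, [0.5, 1, -75], 0], [1, [0.5, 1, -81], 0], [1, [0.5, 1, -84], 0], [1, [0.5, 1, -84], 0], [1, [0.5, 1, -84], 0]]}}

```text
t: 5.88
ee_pos: [480.6, 72.2, 33.8]
orientation: [2.262, 2.179, 0.001]
ft_force: [-0.3, 0.9, 0.1]
width: 17.8
grasp_force: 30.0
```

Down 2 mm more, then open a little (44 mm) and rise.

{"fn": "servo_tool", "kwargs": {"plan": [[1, [0, -0.5, -1], 0], [1, [0, -0.5, -2], 0], [1, [0, -0.5, -2.3], 0], [1, [0, -0.5, -2.3], 0]]}}

```text
t: 6.22
ee_pos: [480.3, 71.6, 31.2]
orientation: [2.263, 2.179, 0.001]
ft_force: [-0.1, 0.3, -0.1]
width: 17.8
grasp_force: 30.0
```

{"fn": "servo_tool", "kwargs": {"plan": [[0.45, [0, 0, 0], 0], [0.45, [0, 0, 0], 0], [0.45, [0, 0, 0], 0], [0.45, [0, 0, 0], 0], [0.45, [0, 0, 0], 0], [0.45, [0, 0, 0], 0]]}}

```text
t: 6.72
ee_pos: [480.0, 71.6, 30.9]
orientation: [-2.263, -2.179, 0.0]
ft_force: [0.6, -0.3, 0.1]
width: 47.9
grasp_force: 0.0
```

{"fn": "servo_tool", "kwargs": {"plan": [[0.45, [0, 0, 15], 0], [0.45, [0, 0, 40], 0], [0.3, [0, 0, 75], 0], [0, [2, -20, 105], 0], [0, [4, -50, 130], 0], [0, [6, -85, 145], 0], [0, [8, -120, 150], 0], [0, [10, -140, 150], 0], [0, [10, -147, 150], 0], [0, [10, -147, 150], 0]]}}

```text
t: 7.55
ee_pos: [489.9, -76.6, 180.9]
orientation: [-2.266, -2.176, 0.0]
ft_force: [0.2, 0.2, -0.4]
width: 87.7
grasp_force: 0.0
```

Run:
```python
from h import *
o=ctrl.get_obs(); print(o['ee_pos'],o['orientation'],o['width'])
im=snap('wrist','w4.png'); np.save('w4.npy',o,allow_pickle=True)
```

```text
[489.86716038 -76.58216937 180.9066153 ] [-2.26577015e+00 -2.17618314e+00  2.59046057e-05] 87.67788930263931
```

View pics/w4.png

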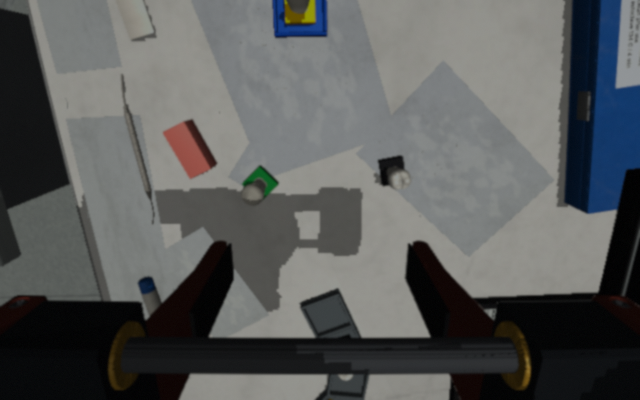

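Run:
```python
from h import *
t=cv2.imread('pics/w4.png')
f=lambda x,y:cv2.resize(t[y:y+48,x:x+48],None,fx=8,fy=8,interpolation=cv2.INTER_CUBIC)
cv2.imwrite('pics/c5.png',np.hstack([f(237,155),f(368,148)]))
```

```text
(no output)
```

View pics/c5.png

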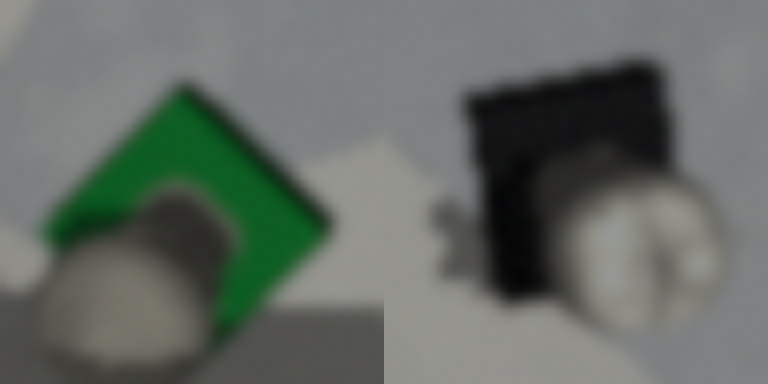

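Run:
```python
from h import *
o=np.load('w4.npy',allow_pickle=True).item()
def rep(ox,oy,P,z,tip,tz):
    q=lambda p,z:pt('wrist',ox+(p[0]+.5)/8-.5,oy+(p[1]+.5)/8-.5,z,o)[:2]
    A,B,C=[q(p,z) for p in P]
    print('corners',A,B,C,'ctr',(A+C)/2,'len',np.linalg.norm(B-A),np.linalg.norm(C-B),'ang',[np.degrees(np.arctan2(*v[::-1]))for v in(B-A,C-B)],'tip',q(tip,tz))
rep(237,155,[(45,232),(180,90),(325,232)],9,(125,300),54)
rep(368,148,[(276,65),(86,95),(122,300)],8,(645,0) and (261,245),44)
R=cv2.Rodrigues(o['orientation'])[0]; print('heading',np.degrees(np.arctan2(R[1,1],R[0,1])))
```

```text
corners [418.4 -75.6] [435.6 -59.5] [450.9 -76.9] ctr [434.65 -76.25] len 23.55949914577985 23.170023737579527 ang [np.float64(43.10803458164044), np.float64(-48.674499520829755)] tip [436.3 -71.2]
corners [566.3 -55.6] [544.7 -58.2] [549.1 -82.6] ctr [557.7 -69.1] len 21.755918734909727 24.793547547698765 ang [np.float64(-173.13630808537295), np.float64(-79.77783136636393)] tip [557.1 -67.1]
heading -2.3108130487831913
```

{"fn": "servo_tool", "kwargs": {"plan": [[0, [20, 2, -10], 4], [0, [45, 5, -30], 8], [0, [62, 7, -55], 10.8], [0, [67.5, 7.5, -75], 10.8], [0, [67.5, 7.5, -95], 10.8], [0, [67.5, 7.5, -120], 10.8], [0, [67.5, 7.5, -140], 10.8], [0, [67.5, 7.5, -151], 10.8], [0, [67.5, 7.5, -154], 10.8], [0, [67.5, 7.5, -154], 10.8]]}}

```text
t: 8.43
ee_pos: [556.9, -66.8, 26.1]
orientation: [-2.045, -2.382, 0.002]
ft_force: [-0.4, -0.1, 1.1]
width: 87.6
grasp_force: 0.0
```

{"fn": "servo_tool", "kwargs": {"plan": [[0.5, [0, 0, 0], 0], [0.6, [0, 0, 0], 0], [0.6, [0, 0, 0], 0], [0.6, [0, 0, 0], 0]]}}

```text
t: 8.77
ee_pos: [558.2, -68.0, 28.0]
orientation: [2.047, 2.381, 0.002]
ft_force: [0.5, -0.7, -0.4]
width: 64.6
grasp_force: 0.0
```

{"fn": "servo_tool", "kwargs": {"plan": [[1, [0, -0.5, -1], 0], [1, [0, -0.5, -1], 0], [1, [0, -0.5, -1], 0], [1, [0, -0.5, -1], 0], [1, [0, -0.5, -1], 0], [1, [0, -0.5, -1], 0], [1, [0, -0.5, -1], 0], [1, [0, -0.5, -1], 0], [1, [0, -0.5, -1], 0], [1, [0, -0.5, -1], 0]]}}

```text
t: 9.6
ee_pos: [557.6, -68.3, 25.9]
orientation: [2.048, 2.383, -0.0]
ft_force: [-0.2, -0.2, -0.2]
width: 17.3
grasp_force: 30.0
```

{"fn": "servo_tool", "kwargs": {"plan": [[1, [0, 0, 15], 0], [1, [0, 0, 40], 0], [1, [0, 0, 70], 0], [1, [-2, 10, 85], -7], [1, [-5, 35, 90], -14], [1, [-9, 65, 90], -21], [1, [-13, 95, 90], -28], [1, [-17, 125, 90], -35], [1, [-20, 155, 90], -42], [1, [-24, 185, 90], -49]]}}

```text
t: 10.43
ee_pos: [533.3, 118.0, 116.1]
orientation: [2.855, 1.31, 0.0]
ft_force: [1.0, -0.6, 0.2]
width: 17.3
grasp_force: 30.0
```

{"fn": "servo_tool", "kwargs": {"plan": [[1, [-3, 20, 0], -7], [1, [-4, 30, 0], -14], [1, [-4.3, 33.9, 0], -21.1], [1, [-4.3, 33.9, 0], -21.1], [1, [-4.3, 33.9, -20], -21.1], [1, [-4.3, 33.9, -40], -21.1], [1, [-4.3, 33.9, -60], -21.1], [1, [-4.3, 33.9, -75], -21.1], [1, [-4.3, 33.9, -75], -21.1], [1, [-4.3, 33.9, -75], -21.1]]}}

```text
t: 11.27
ee_pos: [528.7, 150.0, 40.4]
orientation: [3.044, 0.778, -0.003]
ft_force: [0.6, 1.4, -0.1]
width: 17.8
grasp_force: 30.0
```

{"fn": "servo_tool", "kwargs": {"plan": [[1, [0.5, 0.5, -3], 0], [1, [0.5, 0.5, -6], 0], [1, [0.5, 0.5, -9], 0], [1, [0.5, 0.5, -10], 0], [1, [0.5, 0.5, -10], 0], [1, [0.5, 0.5, -10], 0]]}}

```text
t: 11.77
ee_pos: [529.9, 151.1, 31.1]
orientation: [-3.045, -0.775, -0.0]
ft_force: [0.4, 0.1, -0.8]
width: 17.5
grasp_force: 30.0
```

{"fn": "servo_tool", "kwargs": {"plan": [[1, [0, 0, -1], 0], [1, [0, 0, -1.2], 0], [1, [0, 0, -1.2], 0], [0.45, [0, 0, -1.2], 0], [0.45, [0, 0, -1.2], 0], [0.45, [0, 0, -1.2], 0], [0.45, [0, 0, -1.2], 0], [0.45, [0, 0, -1.2], 0], [0.45, [0, 0, -1.2], 0]]}}

```text
t: 12.52
ee_pos: [529.7, 151.0, 29.7]
orientation: [-3.045, -0.774, 0.0]
ft_force: [0.5, 0.4, 0.4]
width: 47.8
grasp_force: 0.0
```

{"fn": "servo_tool", "kwargs": {"plan": [[0.45, [0, 0, 10], 0], [0.45, [0, 0, 35], 0], [0.45, [0, 0, 70], 0], [0.3, [-4, -10, 95], 0], [0, [-15, -35, 110], 6], [0, [-28, -70, 110], 13], [0, [-41, -105, 110], 20], [0, [-54, -138, 110], 27], [0, [-67, -170, 110], 34], [0, [-80, -200, 110], 41]]}}

```text
t: 13.35
ee_pos: [450.3, -47.9, 140.6]
orientation: [2.595, 1.769, 0.001]
ft_force: [0.2, 0.1, -0.1]
width: 87.2
grasp_force: 0.0
```

{"fn": "servo_tool", "kwargs": {"plan": [[0, [-8, -14, 0], 7], [0, [-15, -27.5, 0], 14], [0, [-15, -27.5, 0], 21], [0, [-15, -27.5, 0], 28], [0, [-15, -27.5, -5], 35], [0, [-15, -27.5, -10], 42], [0, [-15, -27.5, -20], 49], [0, [-15, -27.5, -30], 56], [0, [-15, -27.5, -35], 62.5], [0, [-15, -27.5, -35], 62.5]]}}

```text
t: 14.18
ee_pos: [435.4, -73.9, 104.4]
orientation: [-1.303, -2.857, 0.001]
ft_force: [-0.5, -0.7, -0.5]
width: 88.1
grasp_force: 0.0
```

Run:
```python
from h import *
o=ctrl.get_obs(); print(o['ee_pos'],o['orientation'])
im=snap('wrist','w5.png'); np.save('w5.npy',o,allow_pickle=True)
hsv=cv2.cvtColor(im,cv2.COLOR_BGR2HSV); m=cv2.inRange(hsv,(45,120,40),(75,255,255)); m[:120]=0
n,l,s,c=cv2.connectedComponentsWithStats(m); i=1+s[1:,4].argmax(); print(s[i],c[i])
cs=np.argwhere(l==i)[:,::-1]; r=cv2.minAreaRect(cs.astype(np.float32)); print(r)
x0,x1=cs[:,0].min(),cs[:,0].max(); y0=cs[:,1].min()
a=pt('wrist',x0,y0+1,9,o)[:2];b=pt('wrist',x1,y0+1,9,o)[:2];print(a,b,np.linalg.norm(a-b))
d=(b-a)/np.linalg.norm(b-a); print((a+b)/2+12*np.array([d[1],-d[0]]))
```

```text
[435.37047041 -73.94062599 104.44600847] [-1.30313102e+00 -2.85722260e+00  5.17481623e-04]
[300 194  32  31 546] [315.22527473 204.76923077]
((315.5, 209.0), (30.0, 31.0), 90.0)
[418.6 -75. ] [435.3 -60.5] 22.11650967037972
[434.81742585 -76.81110426]
```

{"fn": "servo_tool", "kwargs": {"plan": [[0, [-0.7, -2.6, -15], 0], [0, [-0.7, -2.6, -40], 0], [0, [-0.7, -2.6, -62], 0], [0, [-0.7, -2.6, -73], 0], [0.3, [-0.7, -2.6, -76], 0], [0.6, [-0.7, -2.6, -76], 0], [1, [-0.7, -2.6, -76], 0], [1, [-0.7, -2.6, -76], 0], [1, [-0.7, -2.6, -76], 0], [1, [-0.7, -2.6, -76], 0]]}}

```text
t: 15.07
ee_pos: [435.8, -76.8, 29.5]
orientation: [1.309, 2.854, 0.001]
ft_force: [-0.8, -0.5, 0.3]
width: 51.2
grasp_force: 0.0
```

{"fn": "servo_tool", "kwargs": {"plan": [[1, [0, 0, 0], 0], [1, [0, 0, 0], 0], [1, [0, 0, 0], 0], [1, [0, 0, 0], 0], [1, [0, 0, 0], 0], [1, [0, 0, 0], 0]]}}

```text
t: 15.57
ee_pos: [435.2, -76.6, 28.7]
orientation: [-1.309, -2.856, 0.0]
ft_force: [-0.2, 0.1, -1.0]
width: 16.4
grasp_force: 30.0
```

{"fn": "servo_tool", "kwargs": {"plan": [[1, [0, 0, 20], 0], [1, [0, 0, 55], -7], [1, [5, -15, 85], -14], [1, [12, -45, 95], -21], [1, [20, -80, 95], -28], [1, [28, -118, 95], -35], [1, [36, -156, 95], -42], [1, [45, -194, 95], -49.3], [1, [54, -232, 95], -49.3], [1, [62, -270, 95], -49.3]]}}

```text
t: 16.4
ee_pos: [497.2, -348.5, 123.6]
orientation: [-2.382, -2.048, 0.0]
ft_force: [0.3, 0.3, -0.5]
width: 16.5
grasp_force: 30.0
```

{"fn": "servo_tool", "kwargs": {"plan": [[1, [3, -10, 0], 0], [1, [5, -15, 0], 0], [1, [5, -15, 0], 0], [1, [5, -15, 0], 0]]}}

```text
t: 16.73
ee_pos: [501.5, -360.2, 123.2]
orientation: [-2.379, -2.048, 0.0]
ft_force: [0.2, -0.0, -0.3]
width: 16.3
grasp_force: 30.0
```

Run:
```python
from h import *
o=ctrl.get_obs(); print(o['ee_pos'],o['orientation'],o['width'],o['grasp_force'])
im=snap('wrist','w6.png'); np.save('w6.npy',o,allow_pickle=True)
cv2.imwrite('pics/c6.png',cv2.resize(im[0:300,120:520],None,fx=2,fy=2,interpolation=cv2.INTER_CUBIC))
```

```text
[ 501.54981912 -360.17514535  123.18344363] [-2.37926349e+00 -2.04849655e+00  3.44304816e-04] 16.27952806294226 30.000092452391982
```

View pics/c6.png

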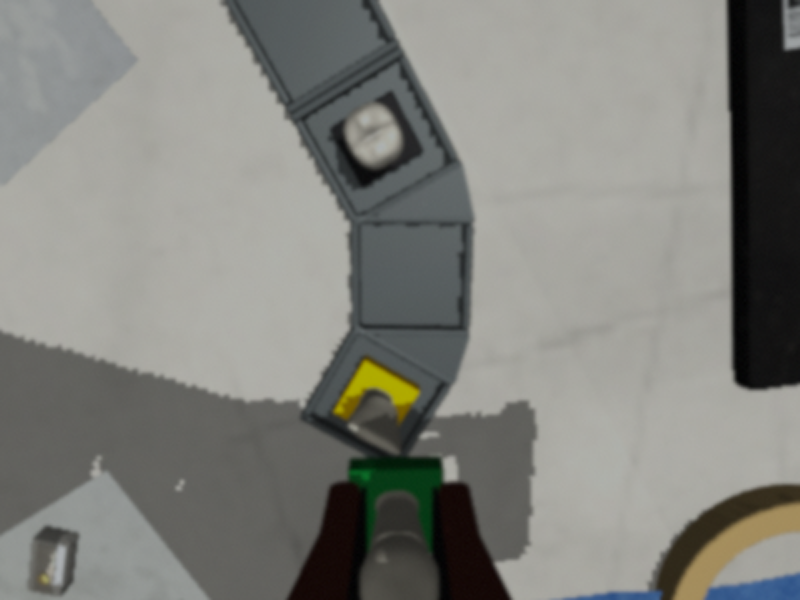

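Run:
```python
from h import *
o=np.load('w6.npy',allow_pickle=True).item()
q=lambda x,y,z:pt('wrist',120+(x+.5)/2-.5,(y+.5)/2-.5,z,o)[:2]
C=[q(*p,11) for p in((360,222),(467,222),(465,328),(357,325))]; print(C,[np.linalg.norm(C[i]-C[i-1]) for i in range(4)],'ctr',np.mean(C,0))
P=[q(*p,11) for p in((300,115),(400,55),(455,160),(357,215))]; print([np.linalg.norm(P[i]-P[i-1]) for i in range(4)],'ctr',np.mean(P,0))
I=[q(303,418,11),q(405,455,11)]; D=[q(292,108,11),q(398,48,11)]
t,oo,_=fit([(27,1),(-20,14),(53,-63),(91,-41),(-42,-8),(-42,36)],[np.mean(C,0),np.mean(P,0)]+I+D)
R=np.array([[np.cos(t),-np.sin(t)],[np.sin(t),np.cos(t)]]); print(np.array(GL)@R.T+oo)
print('foot',q(350,460,104),q(440,460,104))
```

```text
[array([ 497.9, -290.9]), array([ 535.5, -296.5]), array([ 530.1, -334.5]), array([ 490.7, -327.4])] [np.float64(37.20336006330611), np.float64(38.014733985653535), np.float64(38.38176650442238), np.float64(40.034610026825575)] ctr [ 513.55  -312.325]
[np.float64(38.27440397968336), np.float64(39.010383233185514), np.float64(38.554377183401634), np.float64(38.90758280849631)] ctr [ 508.7   -263.775]
yaw -67.92635909965274 o [ 503.21672242 -286.59788592] res [[-0.7, -1.1], [0.0, -1.0], [-0.8, -0.9], [1.3, 5.0], [1.3, 0.7], [-1.1, -2.8]]
[[ 495.55924532 -355.52801753]
 [ 514.28996925 -311.24303158]
 [ 508.67458562 -262.802682  ]
 [ 492.1394749  -222.0278109 ]]
foot [ 491.7 -343.1] [ 514.2 -346.5]
```

{"fn": "servo_tool", "kwargs": {"plan": [[1, [5, 20, 0], 0], [1, [10, 38, 0], 0], [1, [12, 46, 0], 0], [1, [12, 47, -10], 0], [1, [12, 47, -30], 0], [1, [12, 47, -55], 0], [1, [12, 47, -75], 0], [1, [12, 47, -84], 0], [1, [12, 47, -86], 0], [1, [12, 47, -86], 0]]}}

```text
t: 17.62
ee_pos: [513.8, -314.5, 37.1]
orientation: [-2.38, -2.049, 0.001]
ft_force: [0.1, -0.2, 0.7]
width: 16.3
grasp_force: 30.0
```

{"fn": "servo_tool", "kwargs": {"plan": [[1, [0, 1, -2], 0], [1, [0, 1, -3.5], 0], [1, [0, 1, -4.2], 0], [1, [0, 1, -4.2], 0], [1, [0, 1, -4.2], 0]]}}

```text
t: 18.03
ee_pos: [514.5, -313.8, 34.1]
orientation: [2.38, 2.049, 0.0]
ft_force: [0.2, 0.7, -0.5]
width: 16.4
grasp_force: 30.0
```

Lower the last 1.3 mm, release, then rise and go to look at the molar.

{"fn": "servo_tool", "kwargs": {"plan": [[1, [0, 0.5, -1.2], 0], [1, [0, 0.5, -1.3], 0], [1, [0, 0.5, -1.3], 0], [0.45, [0, 0.5, -1.3], 0], [0.45, [0, 0.5, -1.3], 0], [0.45, [0, 0.5, -1.3], 0], [0.45, [0, 0.5, -1.3], 0], [0.45, [0, 0.5, -1.3], 0], [0.45, [0, 0.5, -1.3], 0]]}}

```text
t: 18.78
ee_pos: [514.1, -313.1, 32.1]
orientation: [-2.381, -2.049, 0.0]
ft_force: [0.6, -0.2, -0.0]
width: 47.6
grasp_force: 0.0
```

{"fn": "servo_tool", "kwargs": {"plan": [[0.45, [0, 0, 10], 0], [0.45, [0, 0, 35], 0], [0.45, [0, 0, 70], 0], [0.3, [0, -20, 100], 0], [0, [0, -50, 125], 0], [0, [0, -85, 135], 0], [0, [0, -120, 135], 0], [0, [0, -138, 135], 0], [0, [0, -142, 135], 0], [0, [0, -142, 135], 0]]}}

```text
t: 19.62
ee_pos: [513.8, -456.0, 167.5]
orientation: [2.383, 2.047, 0.0]
ft_force: [0.8, 0.4, 0.9]
width: 87.4
grasp_force: 0.0
```

Run:
```python
from h import *
o=ctrl.get_obs(); print(o['ee_pos'],o['orientation'],o['width'],o['grasp_force'])
im=snap('wrist','w7.png'); np.save('w7.npy',o,allow_pickle=True)
a=cv2.resize(im[0:300,120:520],(520,390),interpolation=cv2.INTER_AREA)
b=cv2.resize(im[150:215,290:350],None,fx=4,fy=6,interpolation=cv2.INTER_CUBIC)
b=cv2.resize(im[150:215,285:350],(390,390),interpolation=cv2.INTER_CUBIC)
cv2.imwrite('pics/c7.png',np.hstack([cv2.resize(a,(400,390)),b]))
```

```text
[ 513.79563403 -455.98061759  167.53689253] [2.38276811e+00 2.04714467e+00 2.09022231e-04] 87.39599844097214 0.0
```

View pics/c7.png

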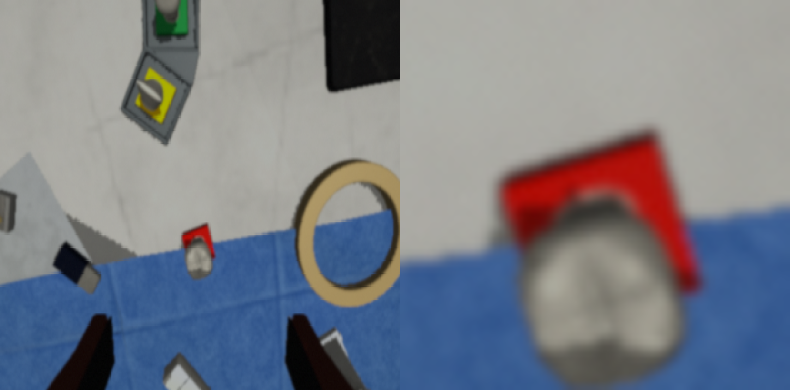

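Run:
```python
from h import *
o=np.load('w7.npy',allow_pickle=True).item()
q=lambda x,y,z:pt('wrist',285+(x+.5)/6-.5,150+(y+.5)/6-.5,z,o)[:2]
A,B,C=q(103,187,9),q(255,140,9),q(295,285,9)
print(A,B,C,(A+C)/2,np.linalg.norm(A-B),np.linalg.norm(C-B),[np.degrees(np.arctan2(*v[::-1]))for v in(B-A,C-B)],'crown',q(207,285,46))
R=cv2.Rodrigues(o['orientation'])[0]; print('heading',np.degrees(np.arctan2(R[1,1],R[0,1])))
```

```text
[ 499.2 -449.4] [ 522.5 -445.7] [ 525.2 -468.7] [ 512.2  -459.05] 23.59194777885032 23.157936004747924 [np.float64(9.02312971289064), np.float64(-83.30461722309504)] crown [ 513.9 -455.3]
heading -8.665244610994536
```

{"fn": "servo_tool", "kwargs": {"plan": [[0, [-1.3, -2, -20], 6], [0, [-1.3, -2, -45], 12], [0, [-1.3, -2, -70], 16.7], [0, [-1.3, -2, -95], 16.7], [0, [-1.3, -2, -118], 16.7], [0, [-1.3, -2, -133], 16.7], [0, [-1.3, -2, -140], 16.7], [0, [-1.3, -2, -141], 16.7], [0.5, [-1.3, -2, -141], 16.7], [0.5, [-1.3, -2, -141], 16.7]]}}

```text
t: 20.5
ee_pos: [513.8, -457.6, 27.6]
orientation: [2.057, 2.372, -0.0]
ft_force: [-0.3, -0.8, 0.3]
width: 77.9
grasp_force: 0.0
```

{"fn": "servo_tool", "kwargs": {"plan": [[1, [-1, -0.5, -1], 0], [1, [-1, -0.5, -1], 0], [1, [-1, -0.5, -1], 0], [1, [-1, -0.5, -1], 0], [1, [-1, -0.5, -1], 0], [1, [-1, -0.5, -1], 0], [1, [-1, -0.5, -1], 0], [1, [-1, -0.5, -1], 0], [1, [-1, -0.5, -1], 0], [1, [-1, -0.5, -1], 0]]}}

```text
t: 21.33
ee_pos: [512.0, -457.6, 25.2]
orientation: [-2.058, -2.373, 0.0]
ft_force: [-0.2, 0.3, -0.5]
width: 20.3
grasp_force: 30.0
```

{"fn": "servo_tool", "kwargs": {"plan": [[1, [0, 0, 20], 0], [1, [0, 0, 55], 0], [1, [0, 5, 85], 0], [1, [-2, 25, 95], 4], [1, [-5, 60, 95], 8], [1, [-8, 95, 95], 12], [1, [-11, 130, 95], 14], [1, [-14, 165, 95], 14], [1, [-17, 200, 95], 14], [1, [-19, 225, 95], 14]]}}

```text
t: 22.17
ee_pos: [491.9, -230.0, 120.2]
orientation: [-1.752, -2.606, -0.0]
ft_force: [0.5, -0.1, -0.9]
width: 20.4
grasp_force: 30.0
```

{"fn": "servo_tool", "kwargs": {"plan": [[1, [-1, 10, 0], 0], [1, [-1, 10.5, 0], 0], [1, [-1, 10.5, 0], 0], [1, [-1, 10.5, -20], 0], [1, [-1, 10.5, -45], 0], [1, [-1, 10.5, -65], 0], [1, [-1, 10.5, -80], 0], [1, [-1, 10.5, -84], 0], [1, [-1, 10.5, -84], 0], [1, [-1, 10.5, -84], 0]]}}

```text
t: 23.0
ee_pos: [492.4, -223.2, 36.5]
orientation: [1.755, 2.605, 0.0]
ft_force: [0.8, 0.1, 0.1]
width: 19.7
grasp_force: 30.0
```

{"fn": "servo_tool", "kwargs": {"plan": [[1, [-0.5, 1, -2], 0], [1, [-0.5, 1, -5], 0], [1, [-0.5, 1, -6.5], 0], [1, [-0.5, 1, -7], 0], [1, [-0.5, 1, -7], 0], [1, [-0.5, 1, -7], 0]]}}

```text
t: 23.5
ee_pos: [491.5, -221.1, 29.4]
orientation: [1.753, 2.606, 0.0]
ft_force: [-0.3, 0.8, -1.0]
width: 20.1
grasp_force: 30.0
```

{"fn": "servo_tool", "kwargs": {"plan": [[0.4, [0, 0, 0], 0], [0.4, [0, 0, 0], 0], [0.4, [0, 0, 0], 0], [0.4, [0, 0, 0], 0], [0.4, [0, 0, 0], 0], [0.4, [0, 0, 0], 0], [0.4, [0, 0, 20], 0], [0.4, [0, 0, 55], 0], [0.3, [0, 0, 95], 0], [0.3, [0, 0, 130], -5]]}}

```text
t: 24.33
ee_pos: [491.1, -221.0, 160.8]
orientation: [-1.865, -2.527, 0.0]
ft_force: [1.2, -0.1, 1.1]
width: 60.5
grasp_force: 0.0
```

{"fn": "servo_tool", "kwargs": {"plan": [[0, [2, -25, 10], -7], [0, [4, -50, 20], -14], [0, [6, -75, 30], -20], [0, [8, -85, 35], -20], [0, [8, -90, 40], -20], [0, [8, -90, 40], -20]]}}

```text
t: 24.83
ee_pos: [499.5, -311.7, 199.6]
orientation: [2.274, 2.167, 0.0]
ft_force: [-0.2, 0.2, 0.9]
width: 88.0
grasp_force: 0.0
```

Run:
```python
from h import *
o=ctrl.get_obs(); print(o['ee_pos'],o['orientation'],o['width'])
snap('wrist','w8.png'); np.save('w8.npy',o,allow_pickle=True)
```

```text
[ 499.53337551 -311.67955793  199.63053334] [2.27375632e+00 2.16700518e+00 3.60957755e-04] 87.98611695748454
```

{"fn": "servo_tool", "kwargs": {"plan": [[0, [0, 30, 0], 0], [0, [0, 70, 0], 0], [0, [0, 110, 0], 0], [0, [0, 150, 0], 0], [0, [0, 190, 0], 0], [0, [0, 230, 0], 0], [0, [0, 270, 0], 0], [0, [0, 310, 0], 0], [0, [0, 350, 0], 0], [0, [0, 390, 0], 0]]}}

```text
t: 25.72
ee_pos: [497.4, 81.7, 198.4]
orientation: [-2.272, -2.168, 0.003]
ft_force: [-0.8, -0.4, -0.1]
width: 87.8
grasp_force: 0.0
```

{"fn": "servo_tool", "kwargs": {"plan": [[0, [0, 5, 0], 0], [0, [0, 5, 0], 0], [0, [0, 5, 0], 0]]}}

```text
t: 25.97
ee_pos: [498.3, 84.4, 198.5]
orientation: [-2.272, -2.169, 0.002]
ft_force: [0.0, -0.2, -0.7]
width: 87.9
grasp_force: 0.0
```

Run:
```python
from h import *
o=ctrl.get_obs(); print(o['ee_pos'],o['orientation'],o['width'])
b=snap('wrist','w9.png'); np.save('w9.npy',o,allow_pickle=True)
a=cv2.imread('pics/w8.png')
g=lambda im:im[0:300,150:550]
cv2.imwrite('pics/c8.png',cv2.resize(np.vstack([g(a),g(b)]),(800*600//600//1*1,600)) if 0 else np.hstack([cv2.resize(a[0:300,200:440],(400,500)),cv2.resize(b[0:300,270:510],(400,500))]))
```

```text
[498.25577064  84.4371858  198.5350925 ] [-2.27198022 -2.16850286  0.00248562] 87.90247184784494
```

View pics/c8.png

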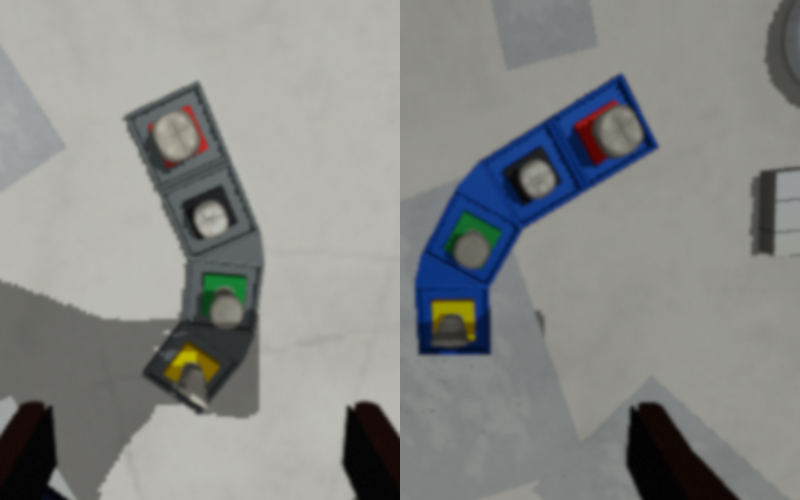

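The last picture shows the grey stand on the left: molar foot at (180,132), canine foot at (223,293), both inside their wells. On the right, the blue stand has the premolar at (533,175) and the incisor at (453,320). All are upright and well centred, so I am handing in.

```bash
python3 -c "
from h import *
print(ctrl.close_job())"
```

```text
the job is handed in; nothing more can be done
None
```

All four loose teeth are upright in their wells (blue: incisor and premolar; grey: canine and molar), checked in the last wrist-camera picture; the job was handed in at about 26 s, but it returned no verdict.

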